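# Set the step selector to its third click

## Task

Without gripping it, push the selector's lever along its slot with a fingertip, feeling it click from notch to notch, and stop when it sits in the third notch from its park end; do not run past the third. Then press the round plunger at the other end of the panel all the way down with a fingertip to take over the setting, and let it come back up. Leave the lever in the third notch and the loose parts around the unit where they lie.

Things in the scene. Friction and masses are not known exactly. Their poses are not given: they have to be found in the camera images.
- selector: Step selector unit, fixed: dark steel housing 130 (x) x 262 (y) mm, grey panel on top 55 mm above the bench. Origin: centre of its underside; z up, y along the panel's slot. The lever is parked towards the +y end and travels towards -y. Dark lines on both sides of the slot mark the four notches, at y = +39, +17, -5, -27 mm (first to fourth).
- notch3 (a point): Point on the panel in the middle of the slot at the third notch (55 mm above the bench).
- lever (a joint): Lever travel from park towards the unit's -y, m, 0 to 0.106 (end stop). Free up to 0.016 (0.8 N friction); then a sprung ball climbs a hump before each notch (6 to 12 N); past the crest the force drops and the lever snaps by itself into the notch and stays, with about 3 mm play. Notches: 0.036, 0.058, 0.080, 0.102; crests: 0.025, 0.047, 0.069, 0.091.
- lever_grip (a point): Centre of the lever's black upright grip, 81 mm above the bench. The grip is 36 mm along the unit's x, 18 mm along y, 32 mm high (its underside 10 mm, its top 42 mm above the panel); its flat +y face is pushed to move it on from park.
- plunger_top (a point): Centre of the top of the round grey push plunger (26 mm across, in a steel collar) on the panel near the unit's -y end, on the slot's line, 88 mm from the unit's middle.
- plunger (a joint): How far the plunger is pressed, m: 0 up, 0.006 fully down; a spring (5 N at the bottom) brings it back up.
- spanner_17: Bystander: combination spanner, 40x207x8 mm, loose on the bench beside the unit; not to be moved. Origin: centre of its underside.
- bearing_1: Bystander: ball bearing lying flat, 42 across, 13 high mm, loose on the bench beside the unit; not to be moved. Origin: centre of its underside.
- bolt_0: Bystander: hex bolt lying, 77 long, 19 high mm, loose on the bench beside the unit; not to be moved. Origin: centre of its underside.
- gear_0: Bystander: brown spur gear lying flat, 70 across, 25 high mm, loose on the bench beside the unit; not to be moved. Origin: centre of its underside.
- screw_jar_1: Bystander: glass jar of screws, 62 across, 82 high mm, loose on the bench beside the unit; not to be moved. Origin: centre of its underside.
- tape_roll: Bystander: roll of cloth tape lying flat, 68 across, 25 high mm, loose on the bench beside the unit; not to be moved. Origin: centre of its underside.

How it is judged:
By the outcome, as a careful person would: the job done as asked, in the order asked, and still so for the second after the job is handed in, with the robot touching nothing.
It also fails if it takes over 64 s, if anything falls off the work surface, if the arm or the gripper's body presses on something with over 40 N, if the wrist force passes 120 N, or if a joint passes its speed limit or range.

## Robot

A 7-joint arm with a two-finger parallel gripper is mounted at the origin on a cart in front of the work surface, level with it; the furniture and walls round the work are solid. World frame = base frame: x ahead of the robot, y to its left, z up, the work surface at z = 0. Lengths are in m, angles in degrees, forces in N, time in s.
With the tool pointing down it reaches from about 0.425 to 0.875 m from the base axis. Payload 4.7 kg.
Tool frame: the origin (TCP) lies on the centre line of the jaws, within the pads' length; the fingertips stand 19 mm ahead of it and the grasp point (between the pads) is the TCP; z points along the fingers, y is the line along which they close (so a half turn about z gives the same grasp; the last joint's range is limited). The gripper opens to 87 mm and grips with 3 to 60 N. Pads are 19 mm wide; open, the fingers measure 117 mm over their backs; the gripper's body (75 mm by 190 mm) begins 51 mm behind the grasp point.
Start: joints at [-76.484, 18.392, -4.016, 83.108, 1.295, 78.541, -3.26], TCP at [0.143, 0.634, 0.242] pointing down, gripper open.
Joint ranges: [-163.93, 163.93], [-17.29, 119.83], [-79.2, 71.16], [3.27, 140.29], [-89.18, 269.18], [5.43, 117.66], [-154.24, 154.24]. Speed limits (degrees/s): [147.25, 147.25, 180, 180, 180, 180, 180].

## Interface

Orientations are given as [roll, pitch, yaw] about the fixed x, y, z axes, in that order (R = Rz(yaw) Ry(pitch) Rx(roll)).
In Python, from cell import env, imaging gives the robot as it stands.
- The arm moves only by the shell command python3 -m crank 'ROWS' [OPENING] [FORCE]. ROWS is JSON, a list of rows, each an object of numbers: "x", "y", "z": the shift along the tool's x, y, z in m; "turn": the turn about the tool's z in rad. In form: [{"x": .., "y": .., "z": .., "turn": ..}, ...]. A call has 1 to 12 rows; each row is the pose to reach, as a shift and turn from the pose commanded when the call began, along the tool's axes at that moment; what a row does not reach only later rows make up. A row lasts 1/8 s, in which the tool goes at most 62.5 mm and 10.7 degrees, less where a joint would pass 70% of its speed; a pose out of reach is approached as far as the arm can. A call with a gripper value outside its range is refused whole. OPENING is the finger opening in m, from 0 to 0.087, set as the call begins (- or left out, the last holds). The fingers move at their own pace and stop on an object; FORCE is the grip in N (left out, the last holds). Time passes only in rows, so rows that repeat a pose let the fingers close. It gives the time, the measured TCP pose, the force, the opening and the grip force at its end, in the units of the state.
- env.get_obs(): the state, without advancing time (a new reading comes with each control period).
- imaging.read_camera(name): name is "scene" or "top" or "wrist"; returns the picture (420x560x3 uint8, red, green, blue); there is no depth.
- imaging.get_calibration(name): a dict with "camera_matrix" (3x3 intrinsics, pixels), "position" and "attitude" of the camera in the world. Camera axes: x right, y up, looking along -z (the intrinsics and any distortion apply to the point x, -y, -z); pixel columns grow to the right and rows downward; lengths in m; the calibration is good to about 2 mm. A picture is of the moment at which its call begins: read the wrist's pose just before it. get_calibration takes no time and is no camera call; for the wrist camera it gives the pose at the moment of the call.
- env.sign_off(): hands the job in; it is judged then, once.
The state is a dict: "time_s": time; "qpos": joint angles; "joint_velocities": joint speeds; "effort": joint torques, N m; "tool_pos": TCP position; "tool_rot": TCP orientation; "force": force on the tool from outside, world axes, zero at the start; "wrist_torque": the same for the moment, N m; "grip_width": finger opening in m; "grasp_force": force on a finger pad.
Only numpy, scipy, OpenCV 4.12 (cv2) and the standard library are available. Lean on these libraries where they do the work, as an engineer would, in place of code of your own. Each camera call takes 0.05 s, during which the arm holds its last target. There are 200 camera calls.

## Working session

There is one attempt and no reset: what is moved stays moved. The work goes in short steps, Python scripts to look and compute and a shell command to move; the robot and the scene stay as the last step left them, time stands still between calls to the robot, and variables do not carry over. Pictures are saved under pics/ and viewed, at most 10 in all, crops included, and the job is handed in when it is done.

```bash
mkdir -p pics; ls
python3 - <<'E'
from cell import env, imaging
import cv2,numpy as np
o=env.get_obs();print({k:np.round(o[k],4).tolist() for k in('time_s','tool_pos','tool_rot','force','grip_width')})
for n in('top','scene'):
    c=imaging.get_calibration(n);print(n,c)
    cv2.imwrite(f'pics/{n}0.png',imaging.read_camera(n)[:,:,::-1])
E
```

```text
pics
{'time_s': 0.0, 'tool_pos': [0.1429, 0.6335, 0.2405], 'tool_rot': [-179.8911, 0.0061, 167.2925], 'force': [0.9074, 1.203, 0.3403], 'grip_width': 0.0872}
top {'camera_matrix': array([[440.29684935,   0.        , 278.55240111],
       [  0.        , 440.29684935, 210.92158825],
       [  0.        ,   0.        ,   1.        ]]), 'position': array([ 0.38786034, -0.20660638,  0.91387468]), 'attitude': array([  7.32505185,  -1.645132  , -89.71028908])}
scene {'camera_matrix': array([[435.21328032,   0.        , 275.53667366],
       [  0.        , 435.21328032, 210.85234346],
       [  0.        ,   0.        ,   1.        ]]), 'position': array([ 0.09257925, -0.87236889,  0.40468898]), 'attitude': array([ 67.3430332 ,  -1.49245264, -30.13357602])}
```

View pics/top0.png

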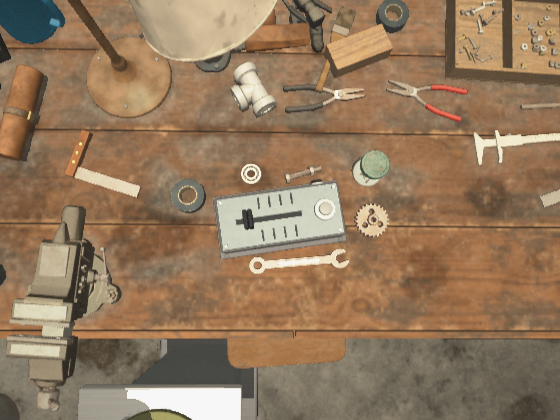

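View pics/scene0.png

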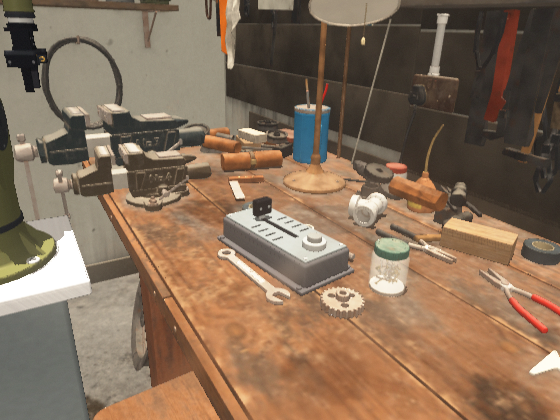

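The top view shows the selector around (280,218): grip at about (247,218), plunger at (325,209), and the panel from (217,197) to (345,237). An enlarged crop will give a finer reading.

```bash
cat > h.py <<'E'
import numpy as np
from scipy.spatial.transform import Rotation as R
def pix2w(c,u,v,z):
    K=c['camera_matrix'];d=np.linalg.solve(K,[u,v,1.]);d=R.from_euler('xyz',c['attitude'],degrees=True).as_matrix()@(d*[1,-1,-1])
    p=np.array(c['position']);return p+d*(z-p[2])/d[2]
E
python3 - <<'E'
from cell import imaging
import cv2
from h import *
c=imaging.get_calibration('top')
for n,u,v,z in(('lever',247,217,.097),('plunger',325,209,.065),('slotL',238,222,.055),('slotR',301,213,.055),('cFL',216,196,.055),('cFR',336,183,.055),('cNR',345,236,.055),('cNL',221,250,.055)): print(n,pix2w(c,u,v,z).round(4))
i=cv2.imread('pics/top0.png')[150:285,160:400]
cv2.imwrite('pics/crop0.png',cv2.resize(i,None,fx=3.3,fy=3.3,interpolation=cv2.INTER_CUBIC))
E
```

```text
lever [ 0.4811 -0.1708  0.097 ]
plunger [ 0.5017 -0.3211  0.065 ]
slotL [ 0.4759 -0.1515  0.055 ]
slotR [ 0.4947 -0.275   0.055 ]
cFL [ 0.527  -0.1074  0.055 ]
cFR [ 0.5555 -0.3449  0.055 ]
cNR [ 0.45   -0.3614  0.055 ]
cNL [ 0.4211 -0.1195  0.055 ]
```

View pics/crop0.png

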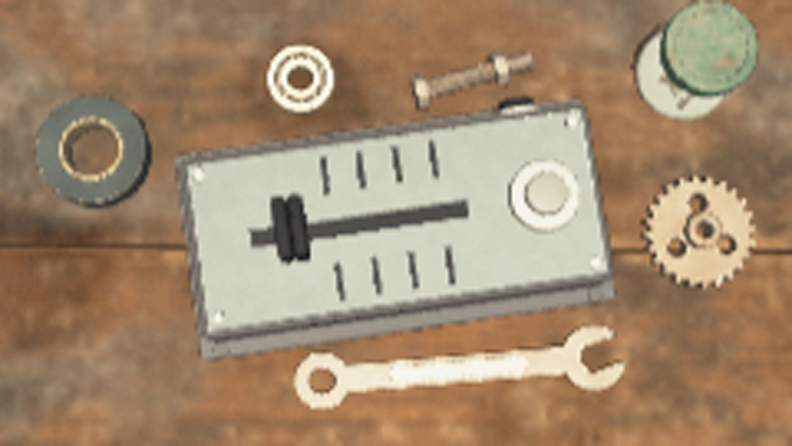

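Run:
```python
from cell import imaging,env
from h import *
c=imaging.get_calibration('top')
w=lambda u,v,z:pix2w(c,160+(u+.5)/3.3-.5,150+(v+.5)/3.3-.5,z)[:2]
T=[w(*p,.055) for p in((324,174),(360,169),(397,164),(434,159))];B=[w(*p,.055) for p in((339,281),(376,275),(413,270),(450,265))]
M=[(a+b)/2 for a,b in zip(T,B)]
ys=[39,17,-5,-27]
pl=w(546,194,.065)
P=np.array(M+[pl]);Y=np.array(ys+[-88])/1e3
kx=np.polyfit(Y,P[:,0],1);ky=np.polyfit(Y,P[:,1],1);print('yaxis',kx[0],ky[0],'yaw',np.degrees(np.arctan2(-kx[0],ky[0])),'origin',kx[1],ky[1])
print('res',P-np.c_[np.polyval(kx,Y),np.polyval(ky,Y)])
print('slot',w(250,238,.055),w(468,209,.055),'grip top',w(290,228,.097),'pred park',np.polyval(kx,.075),np.polyval(ky,.075))
print('screws',[w(*p,.055) for p in((198,174),(573,118),(597,262),(218,315))], np.mean([w(*p,.055) for p in((198,174),(573,118),(597,262),(218,315))],axis=0))
```

```text
yaxis -0.15468832729735063 0.9988089782618564 yaw 8.80361492576527 origin 0.48905917020066814 -0.23336356561777957
res [[ 7.70897101e-05 -1.77283872e-04]
 [ 1.41311909e-04  1.35824430e-04]
 [-8.03225799e-05  9.61350141e-05]
 [-2.94448680e-04  4.49640157e-06]
 [ 1.56369641e-04 -5.91719730e-05]]
slot [ 0.47630004 -0.14641208] [ 0.49473361 -0.2758845 ] grip top [ 0.47783025 -0.1717862 ] pred park 0.47745754565336684 -0.15845289224814035
screws [array([ 0.51434558, -0.11485574]), array([ 0.55056266, -0.33939495]), array([ 0.46359286, -0.35279858]), array([ 0.43062628, -0.12842976])] [ 0.48978184 -0.23386976]
```

Run:
```python
from cell import imaging,env
from h import *
c=imaging.get_calibration('top');s=imaging.get_calibration('scene')
print('vise',[pix2w(c,u,v,.15).round(2) for u,v in((70,210),(45,400),(115,290))])
print('viseS', [(h,pix2w(s,170,150,h).round(2)) for h in(.1,.15,.2,.25)])
print('lampbase',pix2w(c,128,75,0).round(2),'shade',[(h,pix2w(c,200,60,h).round(2),pix2w(s,352,22,h).round(2)) for h in(.35,.4,.45,.5,.55)])
a=env.get_obs()['tool_rot'];M=R.from_euler('xyz',a,degrees=True).as_matrix()
p=np.array(env.get_obs()['tool_pos'])
for t in([.40,.40,.36],[.54,.1,.36],[.468,-.12,.25]): print(t,(M.T@(np.array(t)-p)).round(4))
```

```text
vise [array([0.48, 0.13, 0.15]), array([0.17, 0.15, 0.15]), array([0.35, 0.05, 0.15])]
viseS [(0.1, array([0.43, 0.25, 0.1 ])), (0.15, array([0.37, 0.06, 0.15])), (0.2, array([ 0.32, -0.12,  0.2 ])), (0.25, array([ 0.26, -0.3 ,  0.25]))]
lampbase [0.8  0.09 0.  ] shade [(0.35, array([ 0.66, -0.12,  0.35]), array([-1.84, -3.23,  0.35])), (0.4, array([ 0.64, -0.12,  0.4 ]), array([-0.07, -1.07,  0.4 ])), (0.45, array([ 0.62, -0.13,  0.45]), array([1.69, 1.08, 0.45])), (0.5, array([ 0.59, -0.14,  0.5 ]), array([3.46, 3.24, 0.5 ])), (0.55, array([ 0.57, -0.15,  0.55]), array([5.22, 5.4 , 0.55]))]
[0.4, 0.4, 0.36] [-0.3022 -0.1716 -0.1191]
[0.54, 0.1, 0.36] [-0.5047 -0.4334 -0.1186]
[0.468, -0.12, 0.25] [-0.4829 -0.6637 -0.0083]
```

```bash
python3 -m crank '[{"x":-0.05,"y":-0.03,"z":-0.02,"turn":0.08},{"x":-0.1,"y":-0.057,"z":-0.04,"turn":0.16},{"x":-0.15,"y":-0.086,"z":-0.06,"turn":0.24},{"x":-0.2,"y":-0.115,"z":-0.08,"turn":0.32},{"x":-0.25,"y":-0.143,"z":-0.1,"turn":0.4},{"x":-0.302,"y":-0.172,"z":-0.119,"turn":0.48},{"x":-0.33,"y":-0.215,"z":-0.119,"turn":0.56},{"x":-0.356,"y":-0.257,"z":-0.119,"turn":0.64},{"x":-0.383,"y":-0.3,"z":-0.119,"turn":0.72},{"x":-0.41,"y":-0.34,"z":-0.119,"turn":0.8},{"x":-0.436,"y":-0.382,"z":-0.119,"turn":0.88},{"x":-0.461,"y":-0.423,"z":-0.119,"turn":0.96}]' 0.0
cat > rel.py <<'E'
import sys,json
from cell import env
from h import *
# offsets in the tool's axes to world targets (yaw in deg)
o=env.get_obs();p=np.array(o['tool_pos']);M=R.from_euler('xyz',o['tool_rot'],degrees=True).as_matrix()
print(o['time_s'],p.round(4),np.round(o['tool_rot'],2),'F',np.round(o['force'],2),np.round(o['grip_width'],4),'q',np.round(o['qpos'],1))
for t in json.loads(sys.argv[1]):
    print(t,'->',(M.T@(np.array(t[:3])-p)).round(4),'turn',round(float(np.radians((o['tool_rot'][2]-t[3]+180)%360-180)),4))
E
python3 rel.py '[[0.48,-0.03,0.33,98.7],[0.468,-0.11,0.24,98.7]]'
```

```text
time_s: 1.6
tool_pos: [0.4998, 0.1183, 0.3602]
tool_rot: [-180.0, -0.0, 112.1]
force: [0.4, 0.1, -0.6]
grip_width: 0.0007
grasp_force: 0.0
1.6 [0.4998 0.1183 0.3602] [-1.7998e+02 -1.0000e-02  1.1213e+02] F [ 0.36  0.15 -0.58] 0.0007 q [-42.   -0.9  25.5  91.6   0.4  89.2   5.7]
[0.48, -0.03, 0.33, 98.7] -> [-0.1299 -0.0742  0.0302] turn 0.2344
[0.468, -0.11, 0.24, 98.7] -> [-0.1995 -0.1155  0.1202] turn 0.2344
```

```bash
python3 -m crank '[{"x":-0.043,"y":-0.025,"z":0.01,"turn":0.08},{"x":-0.086,"y":-0.05,"z":0.02,"turn":0.16},{"x":-0.13,"y":-0.074,"z":0.03,"turn":0.234},{"x":-0.153,"y":-0.088,"z":0.06,"turn":0.234},{"x":-0.176,"y":-0.102,"z":0.09,"turn":0.234},{"x":-0.2,"y":-0.115,"z":0.12,"turn":0.234},{"x":-0.2,"y":-0.115,"z":0.12,"turn":0.234}]'
python3 - <<'E'
from cell import env, imaging
import cv2
from h import *
print(imaging.get_calibration('wrist'))
cv2.imwrite('pics/wrist1.png',imaging.read_camera('wrist')[:,:,::-1])
print(np.round(env.get_obs()['tool_pos'],4))
E
```

```text
time_s: 2.48
tool_pos: [0.4669, -0.1106, 0.2383]
tool_rot: [-179.7, -0.0, 98.6]
force: [0.0, 0.2, -0.0]
grip_width: 0.0007
grasp_force: 0.0
{'camera_matrix': array([[339.54721998,   0.        , 277.5087681 ],
       [  0.        , 339.54721998, 204.30299353],
       [  0.        ,   0.        ,   1.        ]]), 'position': array([ 0.4578713 , -0.04314585,  0.38309703]), 'attitude': array([-14.64366129,   0.32339591,   8.61577659])}
[ 0.4683 -0.109   0.2398]
```

View pics/wrist1.png

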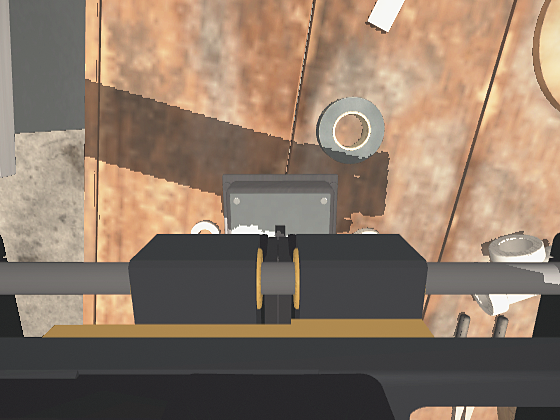

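The wrist view shows the panel's +y end, with screws at (238,200) and (321,200). The slot end at (280,230) is in line with the closed fingers at about (279,290), so the tool is centred on the slot. Next I descend behind the lever.

```bash
python3 - <<'E'
from cell import imaging
from h import *
c=imaging.get_calibration('wrist');print(pix2w(c,280,227,.055),pix2w(c,238,200,.055),pix2w(c,321,200,.055))
E
python3 rel.py '[[0.473,-0.1286,0.14,98.7],[0.473,-0.1286,0.091,98.7]]'
```

```text
[ 0.47700994 -0.15011404  0.055     ] [ 0.43112383 -0.12847758  0.055     ] [ 0.51313446 -0.11579416  0.055     ]
2.525 [ 0.4683 -0.109   0.2398] [-1.799e+02 -4.000e-02  9.876e+01] F [ 0.24  0.68 -0.06] 0.0005 q [-30.4  -4.3  38.9 107.6   2.8  75.9  16.5]
[0.473, -0.1286, 0.14, 98.7] -> [-0.0202  0.0019  0.0998] turn 0.0011
[0.473, -0.1286, 0.091, 98.7] -> [-0.0202  0.002   0.1488] turn 0.0011
```

```bash
python3 -m crank '[{"x":-0.007,"y":0.001,"z":0.04},{"x":-0.014,"y":0.002,"z":0.07},{"x":-0.02,"y":0.002,"z":0.1},{"x":-0.02,"y":0.002,"z":0.125},{"x":-0.02,"y":0.002,"z":0.148},{"x":-0.02,"y":0.002,"z":0.148}]'
python3 - <<'E'
from cell import imaging
import cv2
cv2.imwrite('pics/s2.png',cv2.resize(imaging.read_camera('scene')[150:310,180:390,::-1],None,fx=3.5,fy=3.5,interpolation=cv2.INTER_CUBIC))
E
```

```text
invalid input
```

View pics/s2.png

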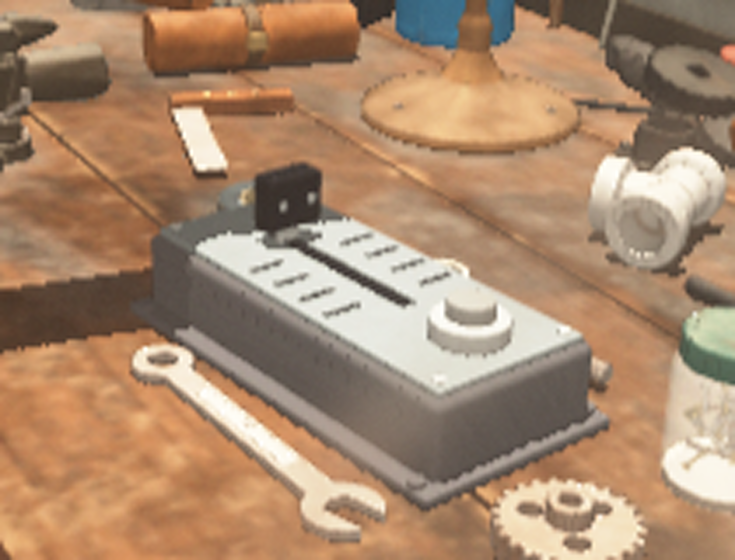

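The call was refused, probably because each row needs a "turn" value. The scene crop shows the grip upright at (287,197), still at the park end of the slot, and the plunger at (470,310).

```bash
python3 -m crank '[{"x":-0.007,"y":0.001,"z":0.04,"turn":0},{"x":-0.014,"y":0.002,"z":0.07,"turn":0},{"x":-0.02,"y":0.002,"z":0.1,"turn":0},{"x":-0.02,"y":0.002,"z":0.125,"turn":0},{"x":-0.02,"y":0.002,"z":0.148,"turn":0},{"x":-0.02,"y":0.002,"z":0.148,"turn":0}]'
cat > st.py <<'E'
from cell import env
from h import *
o=env.get_obs();a=np.radians(8.7);y=np.array([-np.sin(a),np.cos(a)]);d=np.array(o['tool_pos'][:2])-[.489,-.2334]
F=np.array(o['force']);print(round(o['time_s'],2),'tool unit y %.4f x %.4f z %.4f'%(d@y,d@[y[1],-y[0]],o['tool_pos'][2]),'push %.2f Fz %.2f'%(F[:2]@y,F[2]))
E
python3 st.py
```

```text
time_s: 3.32
tool_pos: [0.474, -0.1266, 0.092]
tool_rot: [-179.9, -0.0, 99.0]
force: [-0.4, 0.2, 0.2]
grip_width: 0.0006
grasp_force: 0.0
3.33 tool unit y 0.1078 x 0.0013 z 0.0920 push 0.26 Fz 0.20
```

```bash
python3 -m crank '[{"x":-0.01,"y":0,"z":0,"turn":0},{"x":-0.018,"y":0,"z":0,"turn":0},{"x":-0.024,"y":0,"z":0,"turn":0},{"x":-0.028,"y":0,"z":0,"turn":0}]'; python3 st.py
python3 -m crank '[{"x":-0.002,"y":0,"z":0,"turn":0},{"x":-0.004,"y":0,"z":0,"turn":0}]'; python3 st.py
python3 -m crank '[{"x":-0.002,"y":0,"z":0,"turn":0},{"x":-0.004,"y":0,"z":0,"turn":0}]'; python3 st.py
```

```text
time_s: 3.82
tool_pos: [0.4789, -0.156, 0.093]
tool_rot: [179.9, -0.0, 98.9]
force: [0.1, 3.2, 2.1]
grip_width: 0.0004
grasp_force: 1.7
3.83 tool unit y 0.0781 x 0.0017 z 0.0930 push 3.13 Fz 2.06
time_s: 4.08
tool_pos: [0.4791, -0.157, 0.0927]
tool_rot: [-180.0, -0.3, 99.0]
force: [-2.7, 8.3, 6.3]
grip_width: 0.0007
grasp_force: 4.4
4.08 tool unit y 0.0770 x 0.0018 z 0.0927 push 8.65 Fz 6.34
time_s: 4.32
tool_pos: [0.4795, -0.1594, 0.0927]
tool_rot: [-179.9, -0.4, 99.0]
force: [-3.4, 10.1, 8.4]
grip_width: 0.0003
grasp_force: 5.5
4.33 tool unit y 0.0745 x 0.0018 z 0.0927 push 10.46 Fz 8.45
```

```bash
for i in 1 2 ; do python3 -m crank '[{"x":-0.0015,"y":0,"z":0,"turn":0},{"x":-0.003,"y":0,"z":0,"turn":0}]' >/dev/null; python3 st.py; done
python3 -m crank '[{"x":-0.002,"y":0,"z":0,"turn":0},{"x":-0.002,"y":0,"z":0,"turn":0}]'; python3 st.py
```

```text
4.58 tool unit y 0.0707 x 0.0018 z 0.0926 push 7.03 Fz 5.28
4.83 tool unit y 0.0638 x 0.0013 z 0.0925 push 0.67 Fz 0.29
time_s: 5.08
tool_pos: [0.4809, -0.1722, 0.0925]
tool_rot: [-180.0, 0.0, 98.8]
force: [-0.4, 0.3, -0.0]
grip_width: 0.001
grasp_force: 0.0
5.08 tool unit y 0.0617 x 0.0012 z 0.0925 push 0.32 Fz -0.05
```

First click came at the predicted crest. On to the second.

```bash
python3 -m crank '[{"x":-0.002,"y":0,"z":0,"turn":0},{"x":-0.004,"y":0,"z":0,"turn":0},{"x":-0.006,"y":0,"z":0,"turn":0},{"x":-0.008,"y":0,"z":0,"turn":0}]' >/dev/null; python3 st.py
for i in 1 2 3; do python3 -m crank '[{"x":-0.0015,"y":0,"z":0,"turn":0},{"x":-0.003,"y":0,"z":0,"turn":0}]'>/dev/null; python3 st.py; done
```

```text
5.58 tool unit y 0.0555 x 0.0014 z 0.0925 push 5.59 Fz 3.48
5.83 tool unit y 0.0545 x 0.0014 z 0.0925 push 9.39 Fz 6.21
6.08 tool unit y 0.0524 x 0.0014 z 0.0925 push 10.58 Fz 6.71
6.33 tool unit y 0.0484 x 0.0015 z 0.0925 push 6.37 Fz 4.39
```

```bash
python3 -m crank '[{"x":-0.0015,"y":0,"z":0,"turn":0},{"x":-0.003,"y":0,"z":0,"turn":0},{"x":-0.003,"y":0,"z":0,"turn":0}]'>/dev/null; python3 st.py
python3 -m crank '[{"x":-0.002,"y":0,"z":0,"turn":0},{"x":-0.004,"y":0,"z":0,"turn":0},{"x":-0.006,"y":0,"z":0,"turn":0},{"x":-0.008,"y":0,"z":0,"turn":0}]' >/dev/null; python3 st.py
```

```text
6.7 tool unit y 0.0415 x 0.0015 z 0.0927 push 0.19 Fz 0.24
7.2 tool unit y 0.0344 x 0.0015 z 0.0925 push 1.55 Fz 1.00
```

Second click felt, and contact is now made again at 0.035. The third follows in fine steps.

```bash
for i in 1 2 3; do python3 -m crank '[{"x":-0.0015,"y":0,"z":0,"turn":0},{"x":-0.003,"y":0,"z":0,"turn":0}]'>/dev/null; python3 st.py; done
```

```text
7.45 tool unit y 0.0333 x 0.0016 z 0.0925 push 7.09 Fz 5.77
7.7 tool unit y 0.0319 x 0.0016 z 0.0925 push 10.15 Fz 7.58
7.95 tool unit y 0.0294 x 0.0017 z 0.0925 push 10.37 Fz 7.29
```

```bash
for i in 1 2; do python3 -m crank '[{"x":-0.001,"y":0,"z":0,"turn":0},{"x":-0.002,"y":0,"z":0,"turn":0},{"x":-0.002,"y":0,"z":0,"turn":0}]'>/dev/null; python3 st.py; done
```

```text
8.32 tool unit y 0.0237 x 0.0016 z 0.0924 push 0.46 Fz -0.23
8.7 tool unit y 0.0207 x 0.0015 z 0.0926 push 1.01 Fz -0.64
```

```bash
python3 -m crank '[{"x":0.015,"y":0,"z":0,"turn":0},{"x":0.03,"y":0,"z":-0.02,"turn":0},{"x":0.03,"y":0,"z":-0.06,"turn":0},{"x":0.03,"y":0,"z":-0.1,"turn":0},{"x":0.03,"y":0,"z":-0.11,"turn":0}]'
python3 - <<'E'
from cell import imaging
import cv2
f=lambda i:cv2.resize(i[:,:,::-1],(790,444),interpolation=cv2.INTER_CUBIC)
a=imaging.read_camera('scene')[170:270,210:360,::-1];cv2.imwrite('pics/s3.png',cv2.resize(a,None,fx=5,fy=5,interpolation=cv2.INTER_CUBIC))
E
python3 st.py
```

```text
time_s: 9.32
tool_pos: [0.4841, -0.1832, 0.2052]
tool_rot: [179.7, 0.1, 98.9]
force: [-0.6, 0.8, -0.5]
grip_width: 0.0004
grasp_force: 0.0
9.38 tool unit y 0.0506 x 0.0026 z 0.2049 push -0.24 Fz 0.85
```

View pics/s3.png

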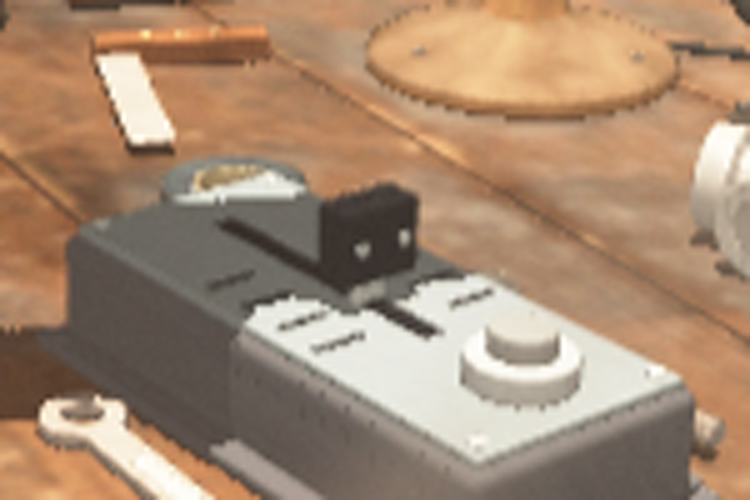

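The grip foot at (368,292) sits between the third pair of lines, (303,322) and about (435,280), so the lever is in the third notch. The plunger top is at (523,335).

```bash
python3 - <<'E'
from cell import imaging
from h import *
s=imaging.get_calibration('scene')
for z in(.06,.065,.07,.075,.08):print(pix2w(s,210+523.5/5-.5,170+331/5-.5,z).round(4))
E
python3 -m crank '[{"x":-0.046,"y":-0.001,"z":0,"turn":0},{"x":-0.092,"y":-0.002,"z":0,"turn":0},{"x":-0.139,"y":-0.002,"z":0,"turn":0},{"x":-0.139,"y":-0.002,"z":0.05,"turn":0},{"x":-0.139,"y":-0.002,"z":0.09,"turn":0},{"x":-0.139,"y":-0.002,"z":0.1,"turn":0},{"x":-0.139,"y":-0.002,"z":0.1,"turn":0}]'; python3 st.py
```

```text
[ 0.5192 -0.2955  0.06  ]
[ 0.513  -0.3038  0.065 ]
[ 0.5068 -0.3122  0.07  ]
[ 0.5006 -0.3206  0.075 ]
[ 0.4944 -0.3289  0.08  ]
time_s: 10.25
tool_pos: [0.5017, -0.32, 0.102]
tool_rot: [-179.9, -0.0, 98.9]
force: [-0.0, -0.0, 0.8]
grip_width: 0.0007
grasp_force: 0.0
10.25 tool unit y -0.0875 x -0.0005 z 0.1020 push -0.03 Fz 0.75
```

```bash
python3 -m crank '[{"x":0,"y":0,"z":0.003,"turn":0},{"x":0,"y":0,"z":0.005,"turn":0}]'>/dev/null; python3 st.py
for i in 1 2 3 4; do python3 -m crank '[{"x":0,"y":0,"z":0.001,"turn":0},{"x":0,"y":0,"z":0.002,"turn":0}]'>/dev/null; python3 st.py; done
```

```text
10.5 tool unit y -0.0881 x 0.0007 z 0.0988 push -0.04 Fz -0.42
10.75 tool unit y -0.0877 x 0.0003 z 0.0960 push -0.51 Fz 2.43
11.0 tool unit y -0.0878 x 0.0002 z 0.0939 push 0.75 Fz 2.37
11.25 tool unit y -0.0877 x 0.0003 z 0.0918 push 0.46 Fz 4.22
11.5 tool unit y -0.0878 x 0.0003 z 0.0903 push 2.85 Fz 12.28
```

Contact came at 0.0965 and the stop at 0.0905, which is the 6 mm stroke. I'll hold it briefly, a little firmer, then retract.

```bash
python3 -m crank '[{"x":0,"y":0,"z":0.001,"turn":0},{"x":0,"y":0,"z":0.0015,"turn":0},{"x":0,"y":0,"z":0.0015,"turn":0},{"x":0,"y":0,"z":0.0015,"turn":0}]'>/dev/null; python3 st.py
python3 -m crank '[{"x":0,"y":0,"z":-0.01,"turn":0},{"x":0,"y":0,"z":-0.03,"turn":0},{"x":0,"y":0,"z":-0.07,"turn":0},{"x":0,"y":0,"z":-0.12,"turn":0},{"x":0,"y":0,"z":-0.14,"turn":0},{"x":0,"y":0,"z":-0.14,"turn":0}]'>/dev/null; python3 st.py
python3 - <<'E'
from cell import imaging
import cv2
a=imaging.read_camera('scene')[170:320,210:420,::-1];cv2.imwrite('pics/s4.png',cv2.resize(a,None,fx=3.7,fy=3.7,interpolation=cv2.INTER_CUBIC))
E
```

```text
12.0 tool unit y -0.0878 x 0.0003 z 0.0902 push 4.34 Fz 18.78
12.75 tool unit y -0.0882 x 0.0002 z 0.2293 push 0.62 Fz -0.40
```

View pics/s4.png

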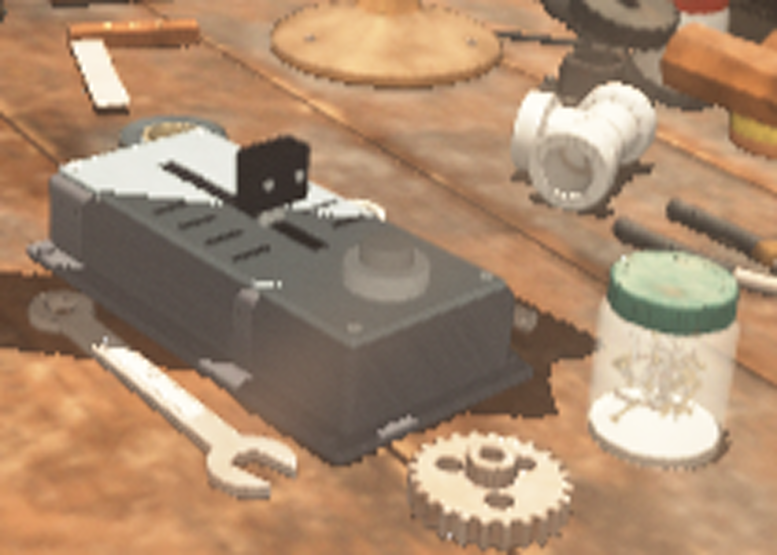

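The lever foot at (272,215) is still opposite the third line, the plunger at (387,255) is back up, and the loose parts are where they were.

```bash
python3 -c "from cell import env; print(env.sign_off())"
```

```text
the job is handed in; nothing more can be done
None
```

The lever is in the third notch (three clicks felt), the plunger was pressed to its 6 mm stop and came back up, the loose parts looked undisturbed in the last picture, and the job was handed in at about 13 s; no verdict was returned.

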